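Tare the bakery scale and lay the loaf across its two saddles

TASK

Weigh the golden loaf: first press the yellow tare key of the empty scale with the closed fingers, firmly enough to feel it bottom out and for about half a second, but not hard, and come off it. Then draw the golden loaf out of the low rack by its protruding end until it lies clear of the rack on the counter, let go, take it again by its middle and lay it gently, right side up, across the two white saddles of the scale, centred on both, and leave it there. Do not touch the grey keys, do not drop the loaf or press the tare key again under it, and leave the dark loaf and the other things on the counter where they are.

Things in the scene. Friction and masses are not known exactly. Their poses are not given: they have to be found in the camera images.
- tare_key_top (a point): Centre of the flat top of the yellow membrane key, 32 x 36 mm, mid-way along the key strip on the scale's robot-facing edge; 52 mm above the counter, 5 mm proud of the strip. Pressed down it yields only 1.5 mm (fully down at 6 N, then rigid) and springs back. It registers when the fingers press with over 4 N for 0.3 s; over 25 N damages it.
- key_left_top (a point): Grey key (not to be pressed), centre of its top, 70 mm from the tare key along the scale's +y.
- key_right_top (a point): Grey key (not to be pressed), centre of its top, 70 mm from the tare key along the scale's -y.
- tare_key (a joint): Travel of the yellow key: 0 up, 0.0015 m fully down.
- scale: Fixed counter scale, base 280 x 280 mm, origin under its centre; x away from the robot (keys on the -x edge), y along the row of keys, z up. A steel plate, 85 mm high, carries the saddles. A display pole stands beyond its -y side (at x 60, y -175 mm); the display box spans y -130 to -300 mm at 288 to 363 mm height.
- cradle_mid (a point): Point half-way between the two saddles, at the height of their seats (125 mm above the counter, 40 mm above the steel plate). Axes as the scale's: the saddles are centred 75 mm to either side along y, and the loaf should lie along y.
- saddle_left: White saddle at +y: block 88 mm (x) by 40 mm (y) on the plate; flat seat 40 mm above its origin (centre of its underside) between two cheeks that rise 16 mm more and stand 68 mm apart in x. The clear gap between the two saddles is 110 mm in y.
- saddle_right: White saddle at -y, the same as the other.
- rack: Low brown wooden bread rack, fixed, 185 mm (x) by 216 mm (y), 58 mm high, no floor (loaves lie on the counter); small rolls fixed on the far half of its roof reach 92 mm. Origin under its centre. Two bays, centred 50 mm either side along y, each 100 mm wide and 50 mm high, open towards the rack's -x, which faces the robot.
- rack_mouth (a point): Middle of the rack's open front edge, 25 mm above the counter; axes as the rack's. Loaves are drawn out along its -x.
- loaf: The golden loaf, rigid, 220 mm long (x), 42 mm wide and high, ends tapering to about 32 mm wide 20 mm from the tip; flat base, does not roll; 0.13 to 0.23 kg. Origin at the middle of its underside, z up through the pale scored top. It starts in either bay of the rack, with about 62 mm of its -x end sticking out.
- loaf_mid (a point): Centre of the golden loaf, 21 mm above its underside; x along the loaf.
- loaf_end (a point): Tip of the golden loaf that sticks out of the rack (its -x end), 21 mm above the underside; 110 mm from its centre.
- rye: Dark brown rye loaf of the same shape, in the rack's other bay; stays there. Origin at the middle of its underside.
- jar: Amber jar, 60 mm wide, 100 mm tall, between scale and rack; bystander. Origin under its centre.
- cup: White cup, 72 mm wide, 90 mm tall, on the right near the robot; bystander. Origin under its centre.
- brush: Bench brush lying on the left near the robot; bystander.
- bowl: Blue bowl, 130 mm wide, 50 mm tall, left of the rack; bystander. Origin under its centre.
- tin: Tin with a red label, 66 mm wide, 110 mm tall, on the left; bystander. Origin under its centre.

How it is judged:
On the way, in this order (a step that is already met when the one before it is completed fails the run):
1. the fingers press the yellow tare key with more than 4 N for 0.3 s, the scale being empty (contact force between tare_key and the fingers above 4 N and contact force between loaf and scale below 0.05 N), for 0.3 s.
2. the golden loaf lies at rest on the counter, let go, clear of the rack (its centre at least 100 mm in front of the rack's mouth) (x of loaf_mid in the frame of rack_mouth below -0.1 m and height (world z) of loaf_mid below 0.032 m and angle between loaf's own z axis and vertical below 0.15 rad and contact force between loaf and the fingers below 0.1 N and linear speed of loaf below 0.03 m/s), for 0.2 s.
At the end, for the whole second after the job is handed in: The golden loaf lies still and released on the seats of both saddles, right side up within 0.15 rad, along the line of the saddles within 0.17 rad, its centre within 25 mm along that line and 20 mm across it of the middle between them; the tare key is up (contact force between loaf and saddle_left above 0.2 N and contact force between loaf and saddle_right above 0.2 N and angle between the x axis of loaf and the y axis of scale, either way round below 0.17 rad and angle between loaf's own z axis and vertical below 0.15 rad and x of loaf_mid in the frame of cradle_mid between -0.02 and 0.02 m and y of loaf_mid in the frame of cradle_mid between -0.025 and 0.025 m and z of loaf_mid in the frame of cradle_mid between 0.014 and 0.029 m and linear speed of loaf below 0.02 m/s and contact force between loaf and the fingers below 0.05 N and value of joint tare_key below 0.0006 m); the robot touches nothing.
It fails at once if the tare key is pressed with more than 25 N (contact force between tare_key and anything else above 25 N).
It fails at once if a grey key is pressed (more than 1.5 N) (contact force between any of key_left, key_right and anything else above 1.5 N).
It fails at once if the tare key is pressed while the loaf is on a saddle (contact force between tare_key and anything else above 1 N and (contact force between loaf and saddle_left above 0.2 N or contact force between loaf and saddle_right above 0.2 N)).
It fails at once if the loaf is dropped or thrown (faster than 0.5 m/s while not held) (linear speed of loaf above 0.5 m/s and contact force between loaf and the fingers below 0.05 N).
It fails at once if the dark loaf or another bystander is moved by more than 30 mm (distance of any of rye, jar, cup, brush, bowl, tin from where it was at the start of the episode above 0.03 m).
It also fails if it takes over 72 s, if anything falls off the work surface, if the arm or the gripper's body presses on something with over 40 N, if the wrist force passes 120 N, or if a joint passes its speed limit or range.

ROBOT

A 7-joint arm with a two-finger parallel gripper is mounted at the origin on the work surface. World frame = base frame: x ahead of the robot, y to its left, z up, the work surface at z = 0. Lengths are in m, angles in rad, forces in N, time in s.
With the tool pointing down it reaches from about 0.4 to 0.85 m from the base axis. Payload 10.4 kg.
Tool frame: the origin (TCP) lies between the finger pads; the fingertips stand 22 mm ahead of it and the grasp point (between the pads) lies 3 mm ahead of it; z points along the fingers, y is the line along which they close (so a half turn about z gives the same grasp; the last joint's range is limited). The gripper opens to 85 mm and grips with 20 to 120 N. Pads are 22 mm wide; open, the fingers measure 114 mm over their backs; the gripper's body (76 mm by 85 mm) begins 54 mm behind the grasp point. The pads swing forward as they close: fully open they stand 13 mm farther back than shut.
Start: joints at [1.168, 0.332, -0.065, 1.46, 0.022, 1.35, -0.088], TCP at [0.232, -0.58, 0.253] pointing down, gripper open.
Joint ranges: [-2.6, 2.6], [-0.5, 2.12], [-1.47, 1.34], [0.16, 2.42], [-1.27, 4.41], [0.06, 2.06], [-2.6, 2.6]. Speed limits (rad/s): [2.22, 2.22, 2.79, 2.79, 3.14, 3.14, 3.14].

INTERFACE

Orientations are given as a unit quaternion [x, y, z, w].
In Python, from workcell import manip, camera, ticket, boxes_of, outline_of gives the robot as it stands.
- The arm moves only by the tool carry_out, never from a script. Its argument "deltas" is a list of rows, each a list of 5 numbers: the shift along the tool's x, y, z as a fraction of full scale, then the turn about the tool's z as a fraction of full scale, then the opening, from -1 (shut) to 1 (fully open), so that 0 is half open. In form: [[tx, ty, tz, spin, gripper], ...]. A call has 1 to 20 rows; each row is the pose to reach, as a shift and turn from the pose commanded when the call began, along the tool's axes at that moment; what a row does not reach only later rows make up. Full scale, the value 1, is 150 mm for a shift and 30 degrees for a turn. A row lasts 1/8 s, in which the tool goes at most 62.5 mm and 10.7 degrees, less where a joint would pass 70% of its speed; a pose out of reach is approached as far as the arm can. A call with a number of a shift or a turn outside -1 to 1 is refused whole. A call with a gripper value outside its range is refused whole. The fingers move at their own pace and stop on an object; "force" is the grip in N (left out, the last holds). Time passes only in rows, so rows that repeat a pose let the fingers close. It gives the time, the measured TCP pose, the force, the opening and the grip force at its end, in the units of the state.
- manip.get_obs(): the state, without advancing time (a new reading comes with each control period).
- camera(name): name is "side" or "top" or "wrist"; returns a dict with "img" (384x512x3 uint8, red, green, blue), "depth" (384x512 float32, m along the optical axis (not along the pixel's ray), 0 where there is no reading), "vertical_fov" (degrees; the focal length in pixels is half the picture's height over the tangent of half this angle, whatever the lens; pixels are square), "cx", "cy" (the principal point, pixels), "R" (3x3) and "t" (3): a world point X has camera coordinates R X + t. Camera axes: x right, y down, z forward; pixel columns grow to the right and rows downward; lengths in m; the calibration is good to about 2 mm. A picture is of the moment at which its call begins.
- ticket.hand_in(): hands the job in; it is judged then, once.
Trained networks look in a picture, given as the dict that the camera call returned (one of the last four; its "shot" number tells which), for a name from the list of things; names that differ only in an ending like _2 or _b are one class to them, and where a whole thing is asked for, a point or a joint stands for the part that bears it (a point fixed in the world has none). Each returns a list of dicts, best first, with "conf" (0 to 1); they miss things now and then, are a little off and sometimes report something else, mostly with a low value. They report only what shows in the picture. A call takes as long as a camera call.
- boxes_of(query, picture): "position" ([x, y, z] in m, in world coordinates, good to about 4 mm: the middle of the surface that is visible of it).
- outline_of(query, picture): "region" (384x512 bool, what is visible of it).
The state is a dict: "clock": time; "joint_pos": joint angles; "joint_velocities": joint speeds; "tau": joint torques, N m; "position": TCP position; "ee_rot": TCP orientation; "ft_force": force on the tool from outside, world axes, zero at the start; "torque": the same for the moment, N m; "grip_width": opening from 0.0 (shut) to 1.0 (fully open); "grasp_force": force on a finger pad.
Only numpy, scipy, OpenCV 4.12 (cv2) and the standard library are available. Lean on these libraries where they do the work, as an engineer would, in place of code of your own. Each camera call takes 0.05 s, during which the arm holds its last target. There are 200 camera calls.

## Working session

There is one attempt and no reset: what is moved stays moved. The work goes in short steps, Python scripts to look and compute and a tool call to move; the robot and the scene stay as the last step left them, time stands still between calls to the robot, and variables do not carry over. Pictures are saved under pics/ and viewed, at most 10 in all, crops included, and the job is handed in when it is done.

Besides the shell and the picture viewer there is one more tool, called after "Request:" as a command line: name --pt "numbers of a row" for each row, then --argument value for the rest. carry_out: Moves the arm, as the interface text tells. Its arguments: {"type":"object","properties":{"deltas":{"type":"array","items":{"type":"array","items":{"type":"number"}}},"force":{"type":"number"}},"required":["deltas"]}

```bash
mkdir -p pics; cat > h.py <<'E'
import numpy as np, cv2
from workcell import manip, camera, ticket, boxes_of, outline_of
from scipy.spatial.transform import Rotation as Ro
def cloud(p):
    H,W=p["depth"].shape; f=H/2/np.tan(np.radians(p["vertical_fov"])/2)
    v,u=np.mgrid[:H,:W]; d=p["depth"]
    c=np.stack([(u-p["cx"])/f*d,(v-p["cy"])/f*d,d],-1)
    return (c-np.array(p["t"]))@np.array(p["R"])   # R^T(c-t)
def save(p,n): cv2.imwrite("pics/"+n,p["img"][:,:,::-1])
def rect(q,p,zlo=-1,zhi=9):
    X=cloud(p); m=outline_of(q,p)
    if not m: return None
    m0=m[0]; k=m0["region"]&(p["depth"]>0); P=X[k]; P=P[(P[:,2]>zlo)&(P[:,2]<zhi)]
    return m0["conf"],cv2.minAreaRect((P[:,:2]*1000).astype(np.float32)),P
def tool(o=None):
    o=o or manip.get_obs(); return np.array(o["position"]),Ro.from_quat(o["ee_rot"])
E
cat > a.py <<'E'
from h import *
np.set_printoptions(precision=4,suppress=True)
o=manip.get_obs(); print(o["clock"],o["position"],Ro.from_quat(o["ee_rot"]).as_matrix(),o["grip_width"])
a=camera("top"); s=camera("side"); save(a,"top0.png"); save(s,"side0.png")
for n,p in(("top",a),("side",s)):
  print(n)
  for q in ["tare_key_top","key_left_top","key_right_top","saddle_left","saddle_right","loaf","rye","rack","scale","jar","cup","brush","bowl","tin"]:
    print(q,[(np.round(b["position"],3).tolist(),round(b["conf"],2)) for b in boxes_of(q,p)[:2]])
for q in ["tare_key_top","loaf","rack","scale"]:
    r=rect(q,a); print(q,r and (r[0],r[1],r[2][:,2].max()))
E
python3 a.py; python3 - <<'E'
import cv2,numpy as np
a=cv2.imread('pics/top0.png');b=cv2.imread('pics/side0.png')
cv2.imwrite('pics/both.png',cv2.resize(np.vstack([a,b]),(400,600)))
E
```

```text
0.0 [ 0.2315 -0.5802  0.2525] [[ 0.9288  0.3707 -0.0006]
 [ 0.3707 -0.9288  0.0013]
 [-0.0001 -0.0014 -1.    ]] 0.9982495049639998
top
tare_key_top []
key_left_top [([0.726, 0.014, 0.098], 0.61), ([0.49, -0.13, 0.052], 0.44)]
key_right_top [([0.63, 0.514, 0.022], 0.59)]
saddle_left [([0.644, -0.146, 0.125], 0.85)]
saddle_right [([0.288, -0.362, 0.046], 0.2)]
loaf [([0.638, 0.229, 0.038], 0.6), ([0.623, -0.293, 0.121], 0.28)]
rye [([0.656, 0.141, 0.038], 0.59)]
rack [([0.761, 0.214, 0.059], 0.79)]
scale [([0.594, -0.245, 0.081], 0.96)]
jar [([0.728, 0.014, 0.098], 0.94)]
cup [([0.29, -0.364, 0.048], 0.88)]
brush [([0.334, 0.425, 0.017], 0.57), ([0.486, -0.203, 0.048], 0.3)]
bowl [([0.627, 0.515, 0.025], 0.96)]
tin [([0.479, 0.475, 0.11], 0.56)]
side
tare_key_top [([0.484, -0.2, 0.058], 0.4), ([0.601, -0.185, 0.085], 0.31)]
key_left_top [([0.494, -0.135, 0.056], 0.48), ([0.483, -0.195, 0.05], 0.31)]
key_right_top [([0.294, -0.324, 0.063], 0.63), ([0.482, -0.267, 0.053], 0.51)]
saddle_left [([0.641, -0.132, 0.124], 0.88), ([0.484, -0.198, 0.052], 0.25)]
saddle_right [([0.621, -0.281, 0.
[... 435 characters left out ...]
0.628, 0.498, 0.026], 0.58)]
tin [([0.652, 0.151, 0.034], 0.75), ([0.634, 0.245, 0.033], 0.21)]
tare_key_top (0.47, ((486.61737060546875, -201.42535400390625), (34.43769836425781, 30.349031448364258), 86.50283813476562), np.float64(0.057134585132357335))
loaf (0.59, ((637.4969482421875, 233.19058227539062), (63.01700210571289, 42.20501708984375), 14.674419403076172), np.float64(0.055906139056623644))
rack (0.74, ((777.624267578125, 218.75405883789062), (216.19369506835938, 225.5110321044922), 10.575207710266113), np.float64(0.09374445594848241))
scale (0.68, ((591.3917846679688, -418.02947998046875), (327.7937927246094, 721.4241943359375), 0.4692922830581665), np.float64(0.3672288399165979))
```

View pics/top0.png

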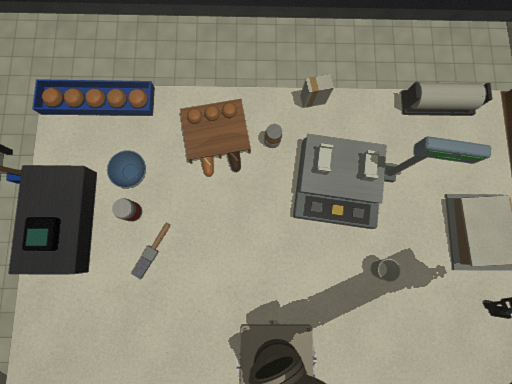

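The top view shows the scale at about (340,180) with the yellow key at (337,210). The rack is at (215,130), with the golden loaf's end at (207,165) in the left bay and the rye at (235,160). Next I'll refine the yaws geometrically.

```bash
cat > b.py <<'E'
from h import *
a=camera("top"); s=camera("side"); save(s,"side1.png")
for p in (a,s):
    X=cloud(p); ok=p["depth"]>0; I=p["img"].astype(int)
    def box(x0,x1,y0,y1,z0,z1): return ok&(X[...,0]>x0)&(X[...,0]<x1)&(X[...,1]>y0)&(X[...,1]<y1)&(X[...,2]>z0)&(X[...,2]<z1)
    def mr(n,m,nc=4):
        c,l,st,_=cv2.connectedComponentsWithStats(m.astype(np.uint8))
        for i in np.argsort(-st[1:,4])[:nc]+1:
            P=X[l==i]
            if len(P)<15: continue
            r=cv2.minAreaRect((P[:,:2]*1000).astype(np.float32)); print(n,len(P),np.round(np.r_[r[0],r[1],r[2]],1),"z",np.round(np.median(P[:,2]),4))
    mr("saddle",box(.55,.72,-.36,-.06,.115,.16))
    mr("plate",box(.45,.8,-.38,0,.075,.095),1)
    yel=(I[...,0]>150)&(I[...,2]<90)&(I[...,0]>I[...,1])
    mr("yellow",box(.42,.55,-.3,-.1,.04,.07)&yel,1)
    mr("strip",box(.42,.56,-.38,-.02,.035,.07),1)
    mr("roof",box(.6,.95,.05,.4,.05,.065),1)
    mr("loaves",box(.55,.68,.05,.35,.025,.047),2)
E
python3 b.py
```

```text
saddle 393 [ 622.6 -295.8   40.8   89.4   82.9] z 0.1263
saddle 374 [ 643.5 -148.4   41.5   89.2   82.4] z 0.1264
plate 3881 [ 623.3 -220.5  270.7  201.2   82.1] z 0.0855
yellow 89 [ 486.9 -201.8   33.1   28.9   81.6] z 0.0522
strip 2160 [ 487.8 -200.8  280.9   93.6   80.4] z 0.0471
roof 2730 [764.5 211.5 187.6 216.3  10.6] z 0.059
loaves 196 [637.4 234.8  65.9  41.9  10.3] z 0.0377
loaves 180 [653.  140.3  64.7  39.9  16.3] z 0.0377
saddle 315 [ 641.6 -147.1   47.4   88.5   82.4] z 0.1228
saddle 269 [ 621.1 -294.5   47.7   88.9   81.2] z 0.1224
plate 2491 [ 622.1 -218.5  275.3  200.9   82.1] z 0.0822
strip 1608 [ 491.5 -202.2  287.8   98.6   81.3] z 0.0438
roof 3510 [762.7 211.5 186.2 221.9  10.8] z 0.0555
loaves 247 [633.3 237.5  61.9  37.2   8.6] z 0.0351
loaves 221 [650.4 147.5  60.8  41.4   5.9] z 0.0348
```

View pics/side0.png

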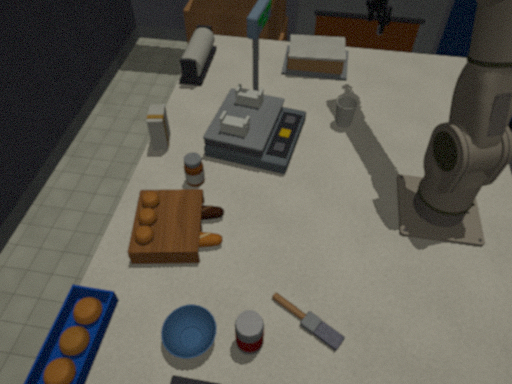

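Scale: yaw −8°, tare key at (0.487, −0.2015), cradle at (0.632, −0.2215). Rack yaw is 10.6°, with the golden loaf in the left bay. I'll move toward the key with the fingers shut.

```bash
cat > d.py <<'E'
# usage: d.py x y z yaw_deg -> remaining move in tool units
import sys; from h import *
x=np.array(list(map(float,sys.argv[1:4]))); yaw=float(sys.argv[4])
o=manip.get_obs(); p,R=tool(o); d=R.inv().apply(x-p)/.15
m=R.as_matrix(); y0=np.degrees(np.arctan2(m[1,0],m[0,0])); s=-((yaw-y0+180)%360-180)/30
print("t",round(o["clock"],2),"p",np.round(p,4),"yaw",round(y0,2),"frac",np.round(d,3),"spin",round(s,3),"ft",np.round(o["ft_force"],1),"grip",round(o["grip_width"],3),"j7",round(o["joint_pos"][6],2))
E
echo
```

Request:
carry_out --pt "0.25 -0.17 0.05 -0.25 -1" --pt "0.5 -0.34 0.1 -0.5 -1" --pt "0.75 -0.51 0.15 -0.75 -1" --pt "1 -0.68 0.2 -1 -1" --force 40

```text
clock: 2.3
position: [0.334, -0.4289, 0.2233]
ee_rot: [0.899, 0.438, 0.0, 0.0]
ft_force: [1.4, -0.2, 0.5]
grip_width: 0.138
grasp_force: 0.0
```

```bash
python3 d.py .487 -.2015 .16 82
```

```text
t 2.3 p [ 0.334  -0.4289  0.2233] yaw 52.01 frac [ 1.823 -0.129  0.421] spin -1.0 ft [ 1.4 -0.2  0.5] grip 0.138 j7 0.13
```

Request:
carry_out --pt "0.25 -0.02 0.05 -0.25 -1" --pt "0.5 -0.04 0.1 -0.5 -1" --pt "0.75 -0.06 0.15 -0.75 -1" --pt "1 -0.08 0.2 -1 -1" --pt "1 -0.08 0.2 -1 -1"

```text
clock: 2.92
position: [0.4182, -0.302, 0.193]
ee_rot: [0.754, 0.657, 0.0, -0.0]
ft_force: [-0.8, -1.5, 0.4]
grip_width: -0.001
grasp_force: 0.0
```

```bash
python3 d.py .487 -.2015 .16 82
```

```text
t 2.92 p [ 0.4182 -0.302   0.193 ] yaw 82.12 frac [0.726 0.363 0.221] spin 0.004 ft [-0.8 -1.5  0.4] grip -0.001 j7 0.35
```

Request:
carry_out --pt "0.25 0.12 0.07 0 -1" --pt "0.5 0.25 0.15 0 -1" --pt "0.73 0.36 0.22 0 -1" --pt "0.73 0.36 0.45 0 -1" --pt "0.73 0.36 0.64 0 -1" --pt "0.73 0.36 0.64 0 -1" --pt "0.73 0.36 0.64 0 -1"

```text
clock: 3.8
position: [0.4862, -0.205, 0.0985]
ee_rot: [0.756, 0.654, 0.0, 0.001]
ft_force: [0.0, -0.4, 1.3]
grip_width: 0.001
grasp_force: 0.0
```

```bash
python3 d.py .487 -.2015 .074 82; python3 - <<'E'
from h import *
w=camera("wrist"); save(w,"w1.png"); X=cloud(w); I=w["img"].astype(int)
m=(I[...,0]>140)&(I[...,2]<100)&(I[...,0]>I[...,1])&(w["depth"]>0)&(X[...,2]<.065)&(X[...,2]>.04)
P=X[m]; print(len(P)); 
if len(P)>20: print(np.median(P,0),cv2.minAreaRect((P[:,:2]*1000).astype(np.float32)))
E
```

```text
t 3.8 p [ 0.4862 -0.205   0.0985] yaw 81.69 frac [0.024 0.001 0.164] spin -0.01 ft [ 0.  -0.4  1.3] grip 0.001 j7 0.04
498
[ 0.47870676 -0.20554725  0.05204381] ((487.2227478027344, -199.4354705810547), (29.638446807861328, 31.975473403930664), 83.16436767578125)
```

View pics/w1.png

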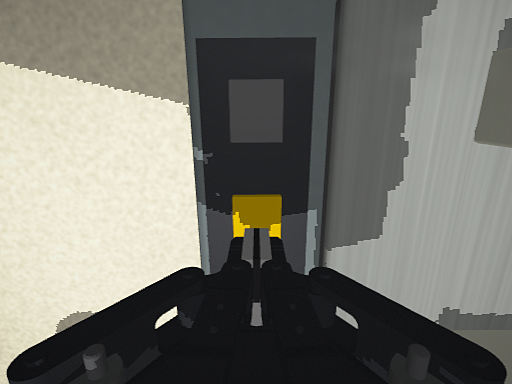

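The yellow key is at (257,212), with the closed fingers centred over its near part. I'll lower them to just above it.

Request:
carry_out --pt "0.01 0 0.08 0 -1" --pt "0.01 0 0.14 0 -1" --pt "0.01 0 0.14 0 -1" --pt "0.01 0 0.14 0 -1"

```text
clock: 4.35
position: [0.4861, -0.2028, 0.0764]
ee_rot: [0.756, 0.655, 0.0, 0.0]
ft_force: [-0.1, -0.3, -0.3]
grip_width: -0.001
grasp_force: 0.0
```

```bash
python3 d.py .487 -.2015 .074 82
```

```text
t 4.35 p [ 0.4861 -0.2028  0.0764] yaw 81.76 frac [0.009 0.005 0.016] spin -0.008 ft [-0.1 -0.3 -0.3] grip -0.001 j7 0.03
```

Request:
carry_out --pt "0 0 0.01 0 -1" --pt "0 0 0.02 0 -1" --pt "0 0 0.025 0 -1"

```text
clock: 4.72
position: [0.4862, -0.2029, 0.0728]
ee_rot: [0.756, 0.654, 0.0, 0.0]
ft_force: [-0.8, 0.5, 4.9]
grip_width: -0.001
grasp_force: 2.5
```

Request:
carry_out --pt "0 0 0.004 0 -1" --pt "0 0 0.007 0 -1"

```text
clock: 4.97
position: [0.4863, -0.2029, 0.0725]
ee_rot: [0.756, 0.654, -0.0, 0.0]
ft_force: [-6.3, 1.7, 16.8]
grip_width: -0.001
grasp_force: 8.3
```

It has bottomed out at about 17 N. I'll ease off slightly, hold, then lift.

Request:
carry_out --pt "0 0 -0.003 0 -1" --pt "0 0 -0.003 0 -1" --pt "0 0 -0.003 0 -1" --pt "0 0 -0.003 0 -1"

```text
clock: 5.48
position: [0.4862, -0.2029, 0.0726]
ee_rot: [0.756, 0.654, -0.0, 0.0]
ft_force: [-2.6, 1.4, 8.4]
grip_width: -0.005
grasp_force: 4.2
```

Request:
carry_out --pt "0 0 -0.05 0 -1" --pt "0 0 -0.3 0 -1" --pt "0 0 -0.65 0 -0.5" --pt "0 0 -1 0 0.3"

```text
clock: 5.98
position: [0.4856, -0.2025, 0.2236]
ee_rot: [0.756, 0.655, -0.0, -0.0]
ft_force: [1.0, -1.3, 0.4]
grip_width: 0.423
grasp_force: 0.0
```

```bash
python3 d.py .632 .238 .21 10.6
```

```text
t 5.97 p [ 0.4856 -0.2025  0.2236] yaw 81.78 frac [3.046 0.546 0.091] spin 2.373 ft [ 1.  -1.3  0.4] grip 0.423 j7 0.1
```

Request:
carry_out --pt "0.33 0.05 0 0.33 0.6" --pt "0.66 0.1 0 0.66 0.6" --pt "1 0.18 0 1 0.6"

```text
clock: 6.35
position: [0.5337, -0.0588, 0.2224]
ee_rot: [0.9, 0.437, 0.0, 0.0]
ft_force: [1.4, -0.7, -0.5]
grip_width: 0.803
grasp_force: 0.0
```

```bash
python3 d.py .633 .237 .21 10.6
```

```text
t 6.35 p [ 0.5337 -0.0588  0.2224] yaw 51.81 frac [ 1.959 -0.699  0.082] spin 1.374 ft [ 1.4 -0.7 -0.5] grip 0.803 j7 -0.73
```

Request:
carry_out --pt "0.33 -0.12 0 0.33 0.6" --pt "0.66 -0.24 0 0.66 0.6" --pt "1 -0.36 0 1 0.6"

```text
clock: 6.72
position: [0.5829, 0.0918, 0.2222]
ee_rot: [0.982, 0.191, 0.0, 0.0]
ft_force: [1.4, 0.1, 0.2]
grip_width: 0.801
grasp_force: 0.0
```

```bash
python3 d.py .633 .237 .13 10.6
```

```text
t 6.72 p [0.5829 0.0918 0.2222] yaw 21.99 frac [ 0.672 -0.773  0.614] spin 0.38 ft [1.4 0.1 0.2] grip 0.801 j7 -1.55
```

Request:
carry_out --pt "0.22 -0.26 0 0.2 0.6" --pt "0.45 -0.52 0.1 0.38 0.6" --pt "0.67 -0.77 0.35 0.38 0.6" --pt "0.67 -0.77 0.61 0.38 0.6" --pt "0.67 -0.77 0.61 0.38 0.6"

```text
clock: 7.35
position: [0.6299, 0.2349, 0.1272]
ee_rot: [0.995, 0.096, -0.003, 0.001]
ft_force: [-0.1, 0.5, -0.2]
grip_width: 0.803
grasp_force: 0.0
```

```bash
python3 d.py .633 .237 .032 10.6; python3 - <<'E'
from h import *
w=camera("wrist"); save(w,"w2.png"); X=cloud(w)
m=(w["depth"]>0)&(X[...,2]>.02)&(X[...,2]<.047)&(X[...,0]>.56)&(X[...,0]<.665)&(X[...,1]>.19)&(X[...,1]<.29)
P=X[m]; print(len(P),P[:,0].min()); 
if len(P)>20: print(cv2.minAreaRect((P[:,:2]*1000).astype(np.float32)))
E
```

```text
t 7.35 p [0.6299 0.2349 0.1272] yaw 11.0 frac [ 0.027 -0.011  0.634] spin 0.013 ft [-0.1  0.5 -0.2] grip 0.803 j7 -2.0
2516 0.6054312576733616
((634.1253662109375, 233.6669158935547), (57.47481918334961, 41.39524459838867), 8.322331428527832)
```

View pics/w2.png

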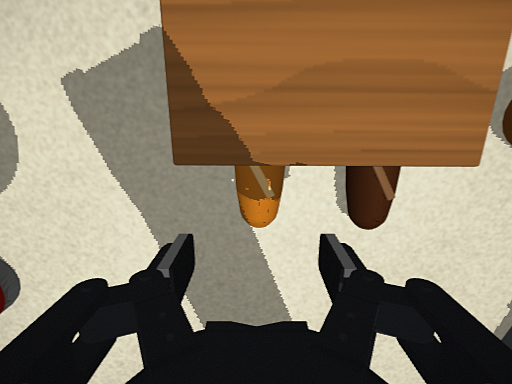

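The golden loaf's end is at (260,195), between the fingers, and the rack is clear. Descend and grip.

Request:
carry_out --pt "0.02 0 0.25 0 0.6" --pt "0.02 0 0.5 0 0.6" --pt "0.02 0 0.62 0 0.6" --pt "0.02 0 0.62 0 0.6" --pt "0.02 0 0.62 0 -0.4" --pt "0.02 0 0.62 0 -0.4" --pt "0.02 0 0.62 0 -0.4" --pt "0.02 0 0.62 0 -0.4" --force 30

```text
clock: 8.4
position: [0.6358, 0.2363, 0.0399]
ee_rot: [0.995, 0.095, 0.001, -0.0]
ft_force: [-2.3, -1.6, 6.1]
grip_width: 0.471
grasp_force: 29.4
```

```bash
python3 d.py .633 .237 .032 10.6
```

```text
t 8.4 p [0.6358 0.2363 0.0399] yaw 10.93 frac [-0.018 -0.008  0.052] spin 0.011 ft [-2.3 -1.6  6.1] grip 0.471 j7 -2.03
```

Loaf gripped (40 mm opening). Draw it out along tool −x.

Request:
carry_out --pt "0 0 -0.02 0 -0.4" --pt "-0.1 0 -0.02 0 -0.4" --pt "-0.2 0 -0.02 0 -0.4" --pt "-0.3 0 -0.02 0 -0.4" --pt "-0.4 0 -0.02 0 -0.4" --pt "-0.5 0 -0.02 0 -0.4" --pt "-0.6 0 -0.02 0 -0.4" --pt "-0.7 0 -0.02 0 -0.4" --pt "-0.8 0 -0.02 0 -0.4"

```text
clock: 9.52
position: [0.5166, 0.2134, 0.0411]
ee_rot: [0.995, 0.095, 0.0, -0.0]
ft_force: [0.4, -0.2, -1.9]
grip_width: 0.471
grasp_force: 30.3
```

Request:
carry_out --pt "-0.1 0 0 0 -0.4" --pt "-0.2 0 0 0 -0.4" --pt "-0.3 0 0 0 -0.4" --pt "-0.38 0 0 0 -0.4" --pt "-0.42 0 0 0 -0.4" --pt "-0.42 0 0 0 -0.4" --pt "-0.42 0 0 0 -0.4"

```text
clock: 10.4
position: [0.4553, 0.2013, 0.0405]
ee_rot: [0.995, 0.095, 0.0, -0.0]
ft_force: [-1.1, 0.2, -1.2]
grip_width: 0.469
grasp_force: 30.4
```

```bash
python3 - <<'E'
from h import *
o=manip.get_obs(); print(o["clock"],o["position"],o["grip_width"],o["ft_force"])
w=camera("side"); save(w,"s2.png"); X=cloud(w)
E
```

```text
10.4 [0.45528608 0.20134895 0.04050223] 0.46868613396851194 [-1.10251805  0.1975979  -1.18848576]
```

View pics/s2.png

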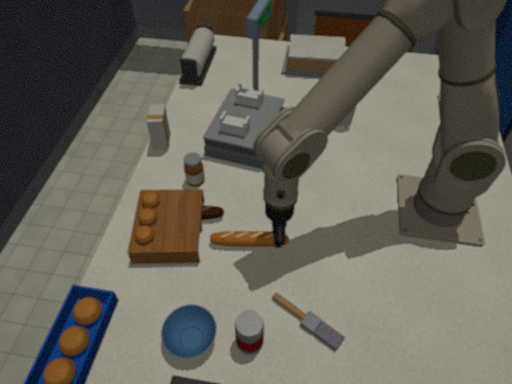

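The loaf (210–288, 240) lies clear of the rack. Release, let it settle, rise and centre over its middle.

Request:
carry_out --pt "0 0 0 0 0.5" --pt "0 0 0 0 0.5" --pt "0 0 0 0 0.5" --pt "0 0 0 0 0.5" --pt "0 0 -0.2 0 0.5" --pt "0 0 -0.45 0 0.5" --pt "0.25 0 -0.6 0 0.5" --pt "0.5 0 -0.6 0 0.5" --pt "0.5 0 -0.6 0 0.5" --pt "0.5 0 -0.6 0 0.5"

```text
clock: 11.7
position: [0.5278, 0.2157, 0.13]
ee_rot: [0.995, 0.096, -0.001, 0.0]
ft_force: [-0.4, 0.0, 0.6]
grip_width: 0.748
grasp_force: 0.0
```

```bash
cat > l.py <<'E'
from h import *
for n in ("wrist","top"):
    w=camera(n); X=cloud(w); I=w["img"].astype(int)
    m=(w["depth"]>0)&(X[...,2]>.015)&(X[...,2]<.05)&(X[...,0]>.38)&(X[...,0]<.668)&(X[...,1]>.15)&(X[...,1]<.3)
    c,l,st,_=cv2.connectedComponentsWithStats(m.astype(np.uint8)); 
    for i in np.argsort(-st[1:,4])[:2]+1:
        P=X[l==i]; print(n,len(P),cv2.minAreaRect((P[:,:2]*1000).astype(np.float32)),"z",P[:,2].max())
E
python3 l.py; python3 d.py .531 .216 .036 11
```

```text
wrist 11380 ((534.0419921875, 214.04937744140625), (216.26962280273438, 44.104026794433594), 8.871200561523438) z 0.04638936761763548
wrist 1317 ((647.7657470703125, 157.52850341796875), (15.044817924499512, 40.45950698852539), 89.98787689208984) z 0.042018141074717054
top 42 ((647.9313354492188, 157.17054748535156), (39.585147857666016, 14.62287425994873), 1.0737553834915161) z 0.04529434677514269
t 11.8 p [0.5277 0.2156 0.1303] yaw 10.99 frac [0.023 0.001 0.628] spin -0.0 ft [0.7 0.6 0.1] grip 0.747 j7 -2.02
```

Request:
carry_out --pt "0.04 0.01 0.25 0.05 0.5" --pt "0.04 0.01 0.5 0.05 0.5" --pt "0.04 0.01 0.61 0.05 0.5" --pt "0.04 0.01 0.61 0.05 0.5" --pt "0.04 0.01 0.61 0.05 -0.4" --pt "0.04 0.01 0.61 0.05 -0.4" --pt "0.04 0.01 0.61 0.05 -0.4" --pt "0.04 0.01 0.61 0.05 -0.4" --force 40

```text
clock: 12.8
position: [0.5357, 0.2158, 0.0407]
ee_rot: [0.997, 0.082, 0.001, -0.0]
ft_force: [0.1, -0.9, 6.9]
grip_width: 0.478
grasp_force: 41.8
```

Request:
carry_out --pt "0 0 -0.1 0 -0.4" --pt "0 0 -0.3 0 -0.4" --pt "0 0 -0.55 0 -0.4" --pt "0 0 -0.8 0 -0.4" --pt "0 0 -1 0 -0.4" --pt "0 0 -1 0 -0.4"

```text
clock: 13.55
position: [0.5358, 0.2159, 0.1924]
ee_rot: [0.997, 0.082, 0.003, -0.0]
ft_force: [0.2, 1.2, -2.0]
grip_width: 0.481
grasp_force: 40.9
```

```bash
python3 d.py .632 -.2215 .19 82; python3 - <<'E'
from h import *
w=camera("wrist"); save(w,"w3.png"); X=cloud(w)
p,R=tool(); Y=R.inv().apply((X-p).reshape(-1,3)).reshape(X.shape)
m=(w["depth"]>0)&(abs(Y[...,1])<.05)&(abs(Y[...,0])<.15)&(Y[...,2]>-.02)&(Y[...,2]<.03)
c,l,st,_=cv2.connectedComponentsWithStats(m.astype(np.uint8)); i=np.argmax(st[1:,4])+1
print(cv2.minAreaRect((Y[l==i][:,:2]*1000).astype(np.float32)))
E
```

```text
t 13.55 p [0.5358 0.2159 0.1924] yaw 9.45 frac [0.153 2.982 0.015] spin -2.418 ft [ 0.2  1.2 -2. ] grip 0.481 j7 -2.02
((28.625354766845703, 3.9451522827148438), (153.0395965576172, 66.75152587890625), 11.825347900390625)
```

View pics/w3.png

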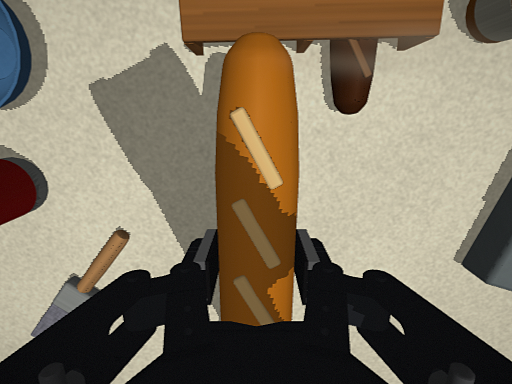

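The loaf is held straight (column 257) and hangs clear. I'll carry it to the scale, turning as I go.

Request:
carry_out --pt "0.02 0.15 -0.06 -0.1 -0.4" --pt "0.04 0.35 -0.12 -0.3 -0.4" --pt "0.06 0.6 -0.12 -0.5 -0.4" --pt "0.08 0.8 -0.12 -0.7 -0.4" --pt "0.1 1 -0.12 -0.9 -0.4"

```text
clock: 14.22
position: [0.5736, 0.0685, 0.2058]
ee_rot: [0.949, 0.314, -0.001, -0.0]
ft_force: [0.4, -0.0, -1.8]
grip_width: 0.479
grasp_force: 40.9
```

```bash
python3 d.py .632 -.2215 .21 82
```

```text
t 14.22 p [0.5736 0.0685 0.2058] yaw 36.64 frac [-0.842  1.783 -0.029] spin -1.512 ft [ 0.4 -0.  -1.8] grip 0.479 j7 -1.27
```

Request:
carry_out --pt "-0.09 0.2 -0.02 -0.18 -0.4" --pt "-0.19 0.4 -0.03 -0.38 -0.4" --pt "-0.28 0.6 -0.03 -0.58 -0.4" --pt "-0.38 0.8 -0.03 -0.78 -0.4" --pt "-0.47 1 -0.03 -0.95 -0.4"

```text
clock: 14.85
position: [0.6059, -0.0939, 0.2102]
ee_rot: [0.843, 0.538, -0.001, -0.001]
ft_force: [-0.3, -0.2, -1.6]
grip_width: 0.477
grasp_force: 40.9
```

```bash
python3 d.py .632 -.2215 .21 82
```

```text
t 14.85 p [ 0.6059 -0.0939  0.2102] yaw 65.13 frac [-0.698  0.515  0.001] spin -0.562 ft [-0.3 -0.2 -1.6] grip 0.477 j7 -0.51
```

Request:
carry_out --pt "-0.18 0.13 0 -0.2 -0.4" --pt "-0.37 0.27 0 -0.4 -0.4" --pt "-0.55 0.4 0 -0.56 -0.4" --pt "-0.66 0.49 0 -0.56 -0.4" --pt "-0.7 0.515 0 -0.56 -0.4" --pt "-0.7 0.515 0 -0.56 -0.4" --pt "-0.7 0.515 0 -0.56 -0.4"

```text
clock: 15.72
position: [0.6323, -0.2189, 0.2117]
ee_rot: [0.756, 0.655, 0.0, -0.0]
ft_force: [0.2, 0.2, -2.0]
grip_width: 0.483
grasp_force: 40.9
```

```bash
python3 d.py .632 -.2215 .168 82; python3 - <<'E'
from h import *
w=camera("wrist"); save(w,"w4.png"); s=camera("side"); X=cloud(s)
m=(s["depth"]>0)&(abs(X[...,0]-.632)<.08)&(abs(X[...,1]+.22)<.13)&(X[...,2]>.15)&(X[...,2]<.205)&(s["img"][...,0].astype(int)>s["img"][...,2].astype(int)+40)
print(m.sum(),cv2.minAreaRect((X[m][:,:2]*1000).astype(np.float32)))
E
```

```text
t 15.72 p [ 0.6323 -0.2189  0.2117] yaw 81.84 frac [-0.018  0.001  0.291] spin -0.005 ft [ 0.2  0.2 -2. ] grip 0.483 j7 -0.06
161 ((630.083984375, -216.88803100585938), (212.10079956054688, 38.40152359008789), 83.36408233642578)
```

View pics/w4.png

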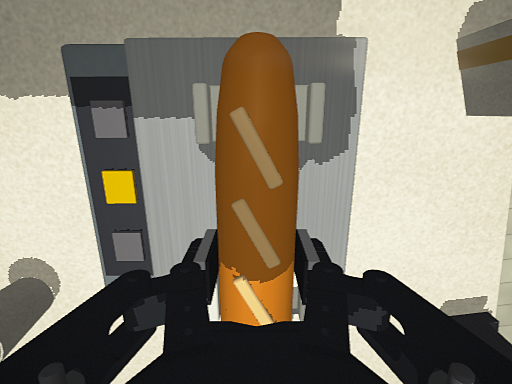

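The loaf is centred between the saddle cheeks (193–325, loaf axis 257). Lower slowly.

Request:
carry_out --pt "-0.01 0 0.06 0 -0.4" --pt "-0.01 0 0.12 0 -0.4" --pt "-0.01 0 0.18 0 -0.4" --pt "-0.01 0 0.23 0 -0.4" --pt "-0.01 0 0.26 0 -0.4" --pt "-0.01 0 0.28 0 -0.4" --pt "-0.01 0 0.28 0 -0.4"

```text
clock: 16.7
position: [0.6319, -0.2221, 0.1694]
ee_rot: [0.756, 0.654, -0.0, -0.0]
ft_force: [0.2, -0.3, -1.3]
grip_width: 0.476
grasp_force: 40.9
```

Request:
carry_out --pt "0 0 0.007 0 -0.4" --pt "0 0 0.014 0 -0.4" --pt "0 0 0.02 0 -0.4" --pt "0 0 0.02 0 -0.4"

```text
clock: 17.2
position: [0.6319, -0.2221, 0.1664]
ee_rot: [0.756, 0.654, -0.0, 0.0]
ft_force: [-0.2, 0.7, -1.4]
grip_width: 0.478
grasp_force: 40.9
```

Request:
carry_out --pt "0 0 0.005 0 -0.4" --pt "0 0 0.01 0 -0.4" --pt "0 0 0.01 0 -0.4"

```text
clock: 17.58
position: [0.632, -0.2221, 0.1658]
ee_rot: [0.756, 0.654, 0.0, 0.0]
ft_force: [-3.0, 0.1, 6.0]
grip_width: 0.476
grasp_force: 41.6
```

Contact felt, so it is seated. Ease off, open, rise.

Request:
carry_out --pt "0 0 -0.005 0 -0.4" --pt "0 0 -0.005 0 0" --pt "0 0 -0.005 0 0.3" --pt "0 0 -0.005 0 0.5" --pt "0 0 -0.005 0 0.5" --pt "0 0 -0.005 0 0.5" --pt "0 0 -0.1 0 0.5" --pt "0 0 -0.3 0 0.5" --pt "0 0 -0.6 0 0.5" --pt "0 0 -0.8 0 0.5" --pt "0 0 -0.8 0 0.5" --pt "0 0 -0.8 0 0.5"

```text
clock: 19.08
position: [0.6317, -0.2221, 0.2849]
ee_rot: [0.756, 0.654, -0.0, -0.0]
ft_force: [0.7, 0.7, -0.9]
grip_width: 0.749
grasp_force: 0.0
```

```bash
python3 d.py .632 -.2215 .168 82; python3 - <<'E'
from h import *
w=camera("wrist"); save(w,"w5.png"); X=cloud(w); I=w["img"].astype(int)
m=(w["depth"]>0)&(abs(X[...,0]-.632)<.08)&(abs(X[...,1]+.22)<.14)&(X[...,2]>.145)&(X[...,2]<.19)&(I[...,0]>I[...,2]+30)
print(m.sum(),cv2.minAreaRect((X[m][:,:2]*1000).astype(np.float32)),X[m][:,2].max())
E
```

```text
t 19.07 p [ 0.6317 -0.2221  0.2849] yaw 81.75 frac [0.004 0.001 0.779] spin -0.008 ft [ 0.7  0.7 -0.9] grip 0.749 j7 -0.04
8737 ((631.93896484375, -224.4547119140625), (216.46084594726562, 43.229896545410156), 81.33403015136719) 0.17153376835620618
```

View pics/w5.png

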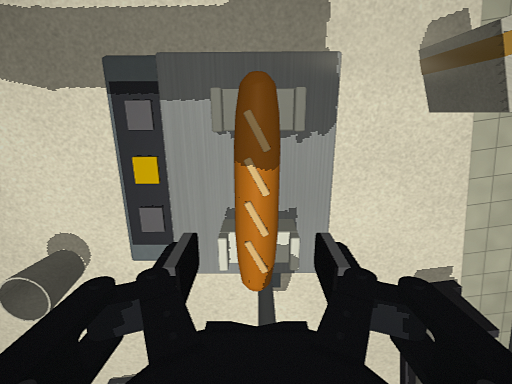

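The loaf (257, 72–290) rests on both saddles, right side up, centred within 3 mm and released. Handing in.

```bash
python3 -c "
from workcell import ticket
print(ticket.hand_in())"
```

```text
the job is handed in; nothing more can be done
None
```

The job is handed in, though the hand-in gave no verdict: the tare key was pressed (8–17 N for about half a second), and the golden loaf was drawn out, let go, regrasped and laid across both saddles, centred to about 3 mm by the wrist camera.

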